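Turn the display turntable just past its stiff spot and set the brake

ROBOT

A 7-joint arm with a two-finger parallel gripper is mounted at the origin on the work surface. World frame = base frame: x ahead of the robot, y to its left, z up, the work surface at z = 0. Lengths are in m, angles in rad, forces in N, time in s.
With the tool pointing down it reaches from about 0.425 to 0.8 m from the base axis. Payload 8.3 kg.
Tool frame: the origin (TCP) lies midway between the tips of the shut fingers; the grasp point (between the pads) lies 19 mm behind it; z points along the fingers, y is the line along which they close (so a half turn about z gives the same grasp; the last joint's range is limited). The gripper opens to 85 mm and grips with 20 to 120 N. Pads are 22 mm wide; open, the fingers measure 114 mm over their backs; the gripper's body (76 mm by 85 mm) begins 54 mm behind the grasp point. The pads swing forward as they close: fully open they stand 13 mm farther back than shut.
Start: joints at [-0.063, 0.383, 0.016, 1.37, -0.006, 1.388, -0.046], TCP at [0.625, 0, 0.231] pointing down, gripper open.
Joint ranges: [-2.95, 2.95], [-0.25, 2.06], [-1.52, 1.56], [0.18, 2.33], [-1.44, 4.58], [0.02, 2.06], [-3.01, 3.01]. Speed limits (rad/s): [2.39, 2.39, 3.01, 3.01, 3.14, 3.14, 3.14].

INTERFACE

Orientations are given as a unit quaternion [w, x, y, z].
In Python, from workcell import env gives the robot as it stands.
- The arm moves only by the shell command python3 -m creep 'ROWS'. ROWS is a JSON object of lists of equal length, an entry for each row: "gripper": the opening, from 0 (shut) to 1 (fully open); "xyz": the shift along the tool's x, y, z in m, a list of three; "twist": the turn about the tool's z in rad. In form: {"gripper": [gripper, ...], "xyz": [[tx, ty, tz], ...], "twist": [twist, ...]}. A call has exactly 5 rows; each row is the pose to reach, as a shift and turn from the pose commanded when the call began, along the tool's axes at that moment; what a row does not reach only later rows make up. A row lasts 1/12 s, in which the tool goes at most 41.7 mm and 7.16 degrees, less where a joint would pass 70% of its speed; a pose out of reach is approached as far as the arm can. A call with a gripper value outside its range is refused whole. The fingers move at their own pace and stop on an object; the grip force is fixed at half the most. Time passes only in rows, so rows that repeat a pose let the fingers close, or fill a call up. It gives the time, the measured TCP pose, the force, the opening and the grip force at its end, in the units of the state.
- env.state(): the state, without advancing time (a new reading comes with each control period).
- env.camera(name): name is "scene" or "side" or "wrist"; returns a dict with "frame" (384x512x3 uint8, red, green, blue), "intrinsics" (3x3 intrinsics, pixels), "extrinsics" (4x4, takes a point from camera to world coordinates). Camera axes: x right, y up, looking along -z (the intrinsics and any distortion apply to the point x, -y, -z); pixel columns grow to the right and rows downward; lengths in m; the calibration is good to about 2 mm. The wrist camera is an equidistant fisheye: a pixel r from the principal point sees the ray r / f radians off the axis. A picture is of the moment at which its call begins. There is no depth.
- env.close_job(): hands the job in; it is judged then, once.
The state is a dict: "time": time; "q": joint angles; "dq": joint speeds; "joint_torque": joint torques, N m; "position": TCP position; "tcp_rot": TCP orientation; "force": force on the tool from outside, world axes, zero at the start; "wrist_torque": the same for the moment, N m; "finger_gap": finger opening in m; "gripper_force": force on a finger pad.
Only numpy, scipy, OpenCV 4.12 (cv2) and the standard library are available. Lean on these libraries where they do the work, as an engineer would, in place of code of your own. Each camera call takes 0.05 s, during which the arm holds its last target. There are 200 camera calls.

TASK

Turn the brass display turntable clockwise (seen from above) by its wooden knob, feeling for the one stiff spot; stop and let go just past it, without running on to the end stop that follows. Then swing the brake lever on the stand fully over to the other side. Leave the pieces on the turntable standing as they are and do not disturb the things on the counter.

Things in the scene. Friction and masses are not known exactly. Their poses are not given: they have to be found in the camera images.
- axis (a point): centre of the turntable's top face, on its upright turning axis, 72 mm above the counter. It belongs to the fixed stand and does not turn; z is up, x is the level direction in which the brake lever is swung to set it. The lever stands on an arm of the stand 215 mm from the axis, towards this point's -y
- turntable: brass disc 330 mm wide, 12 mm thick, turns with a light even drag (2 to 3 N at the knob). Hidden in the stand, somewhere 0.4 to 2.4 rad clockwise of the start (different each time), a sprung catch makes one stiff spot: 6 to 9 N more at the knob. Origin on the axis at counter height
- stand: fixed dark wooden drum 300 mm wide under the disc, holding the catch. Turning clockwise, the force at the knob rises over 0.1 rad, falls back to the drag over 0.1 rad (the catch's top), then the catch pushes onward for 0.2 rad; let go there, the disc rolls by itself to rest about 0.2 rad past the top. A rigid end stop, not to be struck, comes 0.5 rad past the top. Origin: centre underneath
- knob_mid (a point): middle (half-way up) of the upright round wooden knob on the disc by which it is turned: 24 mm in diameter, 50 mm tall, from 78 to 128 mm above the counter, 105 mm from the turning axis; it spins freely on its pin, so it can be held with a fixed hand while it goes round
- brake (a joint): angle of the brake lever: 0 = off, leaning towards -x of the turntable's axis point; about 1.0 rad = fully on, leaning towards +x; it stays where it is left and takes about 1 N
- brake_tip (a point): centre of the black ball (26 mm in diameter) at the end of the brake lever, 70 mm from the lever's pivot, which lies 52 mm above the counter; the ball swings over in an upright plane along x of the axis point, from 34 mm before the pivot to 34 mm past it
- corkscrew_mid (a point): middle of the steel rack corkscrew lying on the turntable, 140 mm long, 18 mm high; stays on it
- tastevin_mid (a point): middle of the silver tasting bowl on the turntable, 82 mm wide, 26 mm high; stays on it
- stopper_mid (a point): middle of the crystal decanter stopper standing on its flat head on the turntable, 48 mm wide, 58 mm tall; fragile, must stay upright; z is up
- folding_mid (a point): middle of the closed mother-of-pearl folding corkscrew lying on the turntable, 72 x 14 x 12 mm; stays on it
- decanter_mid (a point): middle of a crystal decanter on the counter, 116 mm wide, 175 mm tall; leave alone
- candlestick_mid (a point): middle of a brass candlestick on the counter, 90 mm wide, 134 mm tall; leave alone
- beaker_mid (a point): middle of a silver beaker on the counter, 72 mm wide, 75 mm tall; leave alone
Things that resemble listed ones, but are neither listed nor needed, are in the scene too. Of the things shaped like the part that bears stopper_mid, the clear glass one is meant.

How it is judged:
By the outcome, as a careful person would: the job done as asked, in the order asked, and still so for the second after the job is handed in, with the robot touching nothing.
It also fails if it takes over 72 s, if anything falls off the work surface, if the arm or the gripper's body presses on something with over 40 N, if the wrist force passes 120 N, or if a joint passes its speed limit or range.

## Working session

There is one attempt and no reset: what is moved stays moved. The work goes in short steps, Python scripts to look and compute and a shell command to move; the robot and the scene stay as the last step left them, time stands still between calls to the robot, and variables do not carry over. Pictures are saved under pics/ and viewed, at most 10 in all, crops included, and the job is handed in when it is done.

```bash
mkdir -p pics; ls; python3 - <<'E'
from workcell import env
import cv2,pickle
d={}
for n in ("scene","side","wrist"):
    c=env.camera(n); d[n]=c
    cv2.imwrite(f"pics/{n}0.png",c["frame"][:,:,::-1])
    print(n,c["intrinsics"],c["extrinsics"].round(3) if hasattr(c["extrinsics"],'round') else c["extrinsics"],[k for k in c])
pickle.dump(d,open("c0.pkl","wb"))
s=env.state();print({k:s[k] for k in("time","position","tcp_rot","force","finger_gap")})
E
```

```text
pics
scene [[364.94475211   0.         257.50799343]
 [  0.         364.94475211 193.33265238]
 [  0.           0.           1.        ]] [[ 0.614 -0.48   0.627  1.3  ]
 [ 0.789  0.356 -0.5   -0.526]
 [ 0.017  0.802  0.597  0.753]
 [ 0.     0.     0.     1.   ]] ['frame', 'intrinsics', 'extrinsics']
side [[350.34935761   0.         261.74285862]
 [  0.         350.34935761 187.9307749 ]
 [  0.           0.           1.        ]] [[ 0.953  0.202 -0.226  0.355]
 [-0.303  0.683 -0.665 -0.733]
 [ 0.02   0.702  0.712  0.894]
 [ 0.     0.     0.     1.   ]] ['frame', 'intrinsics', 'extrinsics']
wrist [[297.31863964   0.         252.69914204]
 [  0.         297.31863964 192.07021321]
 [  0.           0.           1.        ]] [[ 1.    -0.002  0.002  0.624]
 [ 0.001  0.949  0.315  0.082]
 [-0.003 -0.315  0.949  0.372]
 [ 0.     0.     0.     1.   ]] ['frame', 'intrinsics', 'extrinsics']
{'time': 0.15, 'position': array([6.24622436e-01, 7.58187908e-05, 2.30488471e-01]), 'tcp_rot': array([-5.24242438e-04,  7.07073319e-01,  7.07139839e-01, -5.43711067e-04]), 'force': array([-0.46601089,  0.14318899,  0.14607969]), 'finger_gap': 0.08531676805411256}
```

View pics/scene0.png

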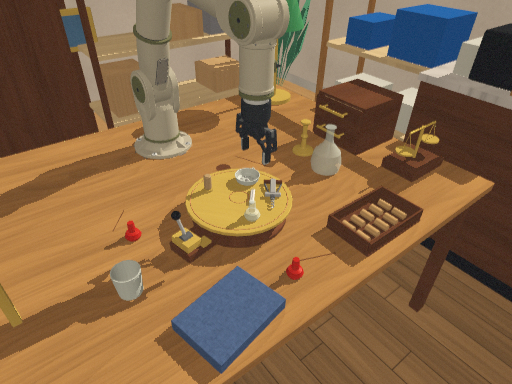

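View pics/side0.png

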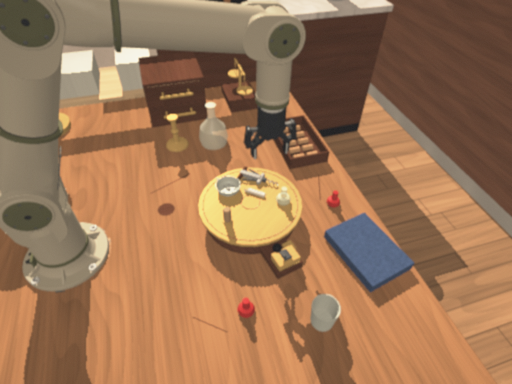

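View pics/wrist0.png

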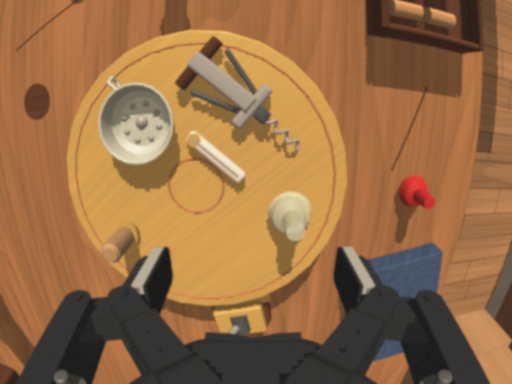

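The wrist view shows the disc (rim x≈68..347, y≈30..305), knob near (118,245), stopper at (290,215) and brake base at (240,318). The brake ball is at scene (176,215) and side (278,247). I'll compute positions next.

```bash
cat > h.py <<'E'
import numpy as np,cv2
from scipy.optimize import least_squares
def ray(c,u,v,fish=False):
    K=c["intrinsics"];E=np.array(c["extrinsics"])
    x=(u-K[0,2])/K[0,0];y=(v-K[1,2])/K[1,1]
    if fish:
        r=np.hypot(x,y);s=np.tan(r)/r if r>1e-9 else 1;x*=s;y*=s
    d=E[:3,:3]@np.array([x,-y,-1.]);return E[:3,3],d/np.linalg.norm(d)
def plane(c,u,v,z,fish=False):
    o,d=ray(c,u,v,fish);return o+d*(z-o[2])/d[2]
def tri(rs):
    A=sum(np.eye(3)-np.outer(d,d) for o,d in rs);b=sum((np.eye(3)-np.outer(d,d))@o for o,d in rs)
    return np.linalg.solve(A,b)
def proj(c,p,fish=False):
    E=np.array(c["extrinsics"]);K=c["intrinsics"];q=E[:3,:3].T@(np.array(p)-E[:3,3]);x,y=q[0]/-q[2],-q[1]/-q[2]
    if fish:
        r=np.hypot(x,y);s=np.arctan(r)/r;x*=s;y*=s
    return np.array([K[0,0]*x+K[0,2],K[1,1]*y+K[1,2]])
def circ(P):
    P=np.array(P)[:,:2];return least_squares(lambda t:np.hypot(*(P-t[:2]).T)-t[2],[*P.mean(0),.165],loss='soft_l1',f_scale=.002)
E
python3 - <<'E'
import pickle;from h import *
d=pickle.load(open("c0.pkl","rb"));w=d["wrist"]
# rim: outermost strong edge along rays from centre
hsv=cv2.cvtColor(w["frame"],cv2.COLOR_RGB2HSV)
P=[plane(w,u,v,.072,True) for u,v in [(68,165),(347,165),(205,30),(100,80),(290,62),(335,110),(325,240),(80,215)]]
r=circ(P);print("hand rim",r.x,r.fun.round(4))
print("ring",plane(w,196,186,.072,True))
ctr=r.x[:2]
for u,v in [(113,252),(118,245),(125,233)]:
    for z in(.078,.103,.128):
        p=plane(w,u,v,z,True);print("knob",u,v,z,p.round(3),np.hypot(*(p[:2]-ctr)).round(3))
S,T=d["scene"],d["side"]
b=tri([ray(S,176,215),ray(T,278,247)]);print("ball",b, np.hypot(*(b[:2]-ctr)))
k=tri([ray(S,208,178),ray(T,227,208)]);print("knobtop",k)
print("stopper",plane(w,290,205,.1,True),tri([ray(S,252,195),ray(T,284,190)]))
I=cv2.resize(S["frame"][150:270,150:310],None,fx=4,fy=4,interpolation=2)[:,:,::-1]
J=cv2.resize(T["frame"][160:290,190:320],None,fx=4,fy=4,interpolation=2)[:,:,::-1]
h=max(I.shape[0],J.shape[0]);I=cv2.copyMakeBorder(I,0,h-I.shape[0],0,0,0)
K=np.hstack([I,J]);s=800/K.shape[1];print(s*4,640*s);cv2.imwrite("pics/crop0.png",cv2.resize(K,None,fx=s,fy=s))
E
```

```text
hand rim [ 0.56422527 -0.00857025  0.16026672] [ 0.0019  0.0011  0.0003 -0.002  -0.0018  0.0033 -0.0022 -0.0001]
ring [ 0.56284563 -0.01108469  0.072     ]
knob 113 252 0.078 [ 0.451 -0.094  0.078] 0.142
knob 113 252 0.103 [ 0.466 -0.079  0.103] 0.121
knob 113 252 0.128 [ 0.48  -0.064  0.128] 0.101
knob 118 245 0.078 [ 0.46  -0.084  0.078] 0.128
knob 118 245 0.103 [ 0.474 -0.07   0.103] 0.109
knob 118 245 0.128 [ 0.488 -0.056  0.128] 0.089
knob 125 233 0.078 [ 0.473 -0.067  0.078] 0.108
knob 125 233 0.103 [ 0.486 -0.054  0.103] 0.091
knob 125 233 0.128 [ 0.499 -0.042  0.128] 0.073
ball [ 0.57707253 -0.22900965  0.11549786] 0.22081345497882646
knobtop [ 0.47840791 -0.06423203  0.11964407]
stopper [ 0.66018688 -0.02181454  0.1       ] [ 0.65914003 -0.04123935  0.13879222]
2.7586206896551726 441.3793103448276
```

View pics/crop0.png

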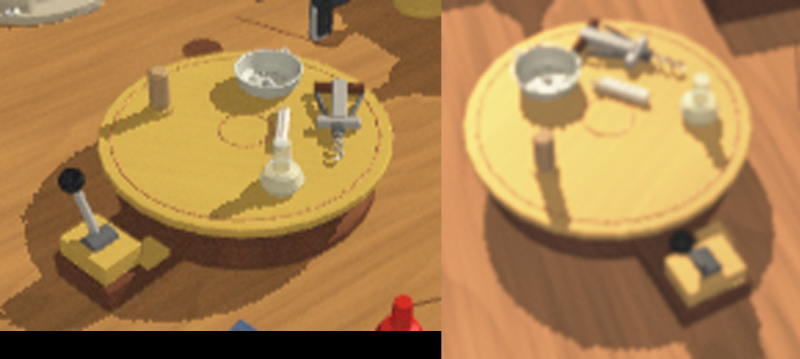

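The crop shows the knob upright (scene top (207,175), bottom (208,189); side top (227,208), bottom (229,221)). The brake ball is at scene (175.4,215.2) and side (277,248), and the centre ring is at scene (238,197) and side (251,203.5). Next I cross-check these across the cameras.

```bash
python3 - <<'E'
import pickle;from h import *
d=pickle.load(open("c0.pkl","rb"));w,S,T=d["wrist"],d["scene"],d["side"]
print("ctr",plane(S,238.1,197.1,.072).round(4),plane(T,251.1,203.5,.072).round(4))
rim=[((u)/2.7586+150,v/2.7586+150) for u,v in[(99,142),(392,148),(247,50),(140,87),(340,72),(110,170)]]
print("rimS",circ([plane(S,*p,.072) for p in rim]).x)
rim=[((u-441.4)/2.7586+190,v/2.7586+160) for u,v in[(465,118),(749,118),(607,22),(500,60),(715,60),(480,165)]]
print("rimT",circ([plane(T,*p,.072) for p in rim]).x)
for n,p in(("top",[(207.3,174.7),(226.8,208.2),(113,252)]),("bot",[(208.4,188.8),(228.6,220.9),(127,236)])):
    z=.128 if n=="top" else .078
    print(n,plane(S,*p[0],z).round(4),plane(T,*p[1],z).round(4),plane(w,*p[2],z,True).round(4),tri([ray(S,*p[0]),ray(T,*p[1]),ray(w,*p[2],True)]).round(4))
b=tri([ray(S,175.4,215.2),ray(T,277.2,248.1)]);print("ball",b.round(4),plane(S,175.4,215.2,.113).round(4),plane(T,277.2,248.1,.113).round(4))
print("base",plane(w,242,310,.05,True).round(3))
print("decanter",plane(S,326,167,0).round(3),plane(T,213,143,0).round(3),tri([ray(S,327,135),ray(T,211,107)]).round(3))
print("candle",tri([ray(S,304,123),ray(T,174,118)]).round(3))
print("beaker",tri([ray(S,126,267),ray(T,323,300)]).round(3))
E
```

```text
ctr [ 0.5641 -0.0148  0.072 ] [ 0.5633 -0.0215  0.072 ]
rimS [ 0.56780845 -0.01062791  0.16111674]
rimT [ 0.56339    -0.01477905  0.16033618]
top [ 0.4758 -0.0668  0.128 ] [ 0.4764 -0.0675  0.128 ] [ 0.4805 -0.0642  0.128 ] [ 0.4771 -0.0663  0.1266]
bot [ 0.48   -0.0691  0.078 ] [ 0.4776 -0.0746  0.078 ] [ 0.4751 -0.0707  0.078 ] [ 0.4771 -0.0705  0.0765]
ball [ 0.5745 -0.2299  0.1132] [ 0.5733 -0.2284  0.113 ] [ 0.5745 -0.2313  0.113 ]
base [ 0.609 -0.199  0.05 ]
decanter [0.532 0.422 0.   ] [0.526 0.404 0.   ] [0.533 0.405 0.155]
candle [0.392 0.423 0.132]
beaker [ 0.64  -0.396  0.084]
```

Consistent: axis ≈ (0.564,-0.012), knob ≈ (0.477,-0.068) at 104 mm radius, ball radius 218 mm, and the counter objects are clear of the work. I'll move above the knob.

```bash
python3 -m creep '{"gripper":[1,1,1,1,1],"xyz":[[-0.017,-0.037,0],[-0.034,-0.074,0],[-0.051,-0.111,0],[-0.068,-0.148,0],[-0.068,-0.148,0.03]],"twist":[0,0,0,0,0]}'
python3 -m creep '{"gripper":[1,1,1,1,1],"xyz":[[0,0,0.02],[0,0,0.04],[0,0,0.05],[0,0,0.05],[0,0,0.05]],"twist":[0,0,0,0,0]}'
python3 - <<'E'
from workcell import env
import cv2,pickle
c=env.camera("wrist");s=env.state();pickle.dump(c,open("c1.pkl","wb"))
cv2.imwrite("pics/w1.png",c["frame"][:,:,::-1]);print(s["position"],s["tcp_rot"],s["force"],s["time"])
E
```

```text
time: 0.57
position: [0.475, -0.0728, 0.2069]
tcp_rot: [0.004, 0.709, 0.705, 0.002]
force: [2.4, -1.1, -0.0]
finger_gap: 0.0854
gripper_force: 0.0
time: 0.98
position: [0.4769, -0.0679, 0.1513]
tcp_rot: [-0.0, 0.707, 0.707, -0.0]
force: [0.2, -0.7, 0.5]
finger_gap: 0.0857
gripper_force: 0.0
[ 0.47755855 -0.06791213  0.15206312] [2.20927776e-04 7.07017237e-01 7.07196248e-01 2.14183420e-04] [-0.9615808   0.38009412  0.3771747 ] 1.0333
```

View pics/w1.png

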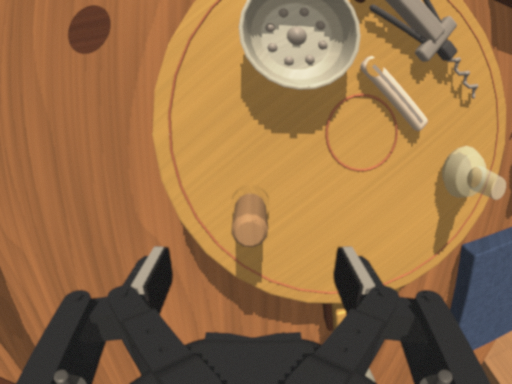

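The knob is centred between the fingers (top at (250,227)) and the centre ring is at (361,133). I'll refine both, then descend.

```bash
python3 - <<'E'
import pickle;from h import *
c=pickle.load(open("c1.pkl","rb"))
k=plane(c,250.5,228,.128,True);a=plane(c,361,133,.072,True);print(k,a,np.hypot(*(k-a)[:2]))
P=[plane(c,u,v,.072,True) for u,v in[(154,110),(160,150),(335,302),(270,290),(195,235),(505,90),(440,255)]]
r=circ(P);print(r.x,r.fun.round(4))
E
```

```text
[ 0.47484105 -0.06397027  0.128     ] [ 0.5600071  -0.01100913  0.072     ] 0.100290271934382
[ 0.56266013 -0.00804778  0.16174739] [ 0.0006 -0.0022  0.0021  0.0004  0.0002  0.0008 -0.0064]
```

```bash
python3 -m creep '{"gripper":[1,1,1,1,1],"xyz":[[0,0,0.02],[0,0,0.04],[0,0,0.06],[0,0,0.061],[0,0,0.061]],"twist":[0,0,0,0,0]}'
```

```text
time: 1.45
position: [0.477, -0.0679, 0.0906]
tcp_rot: [-0.0, 0.707, 0.707, -0.0]
force: [0.6, -1.2, 0.8]
finger_gap: 0.0853
gripper_force: 0.0
```

```bash
for i in 1; do python3 -m creep '{"gripper":[0,0,0,0,0],"xyz":[[0,0,0],[0,0,0],[0,0,0],[0,0,0],[0,0,0]],"twist":[0,0,0,0,0]}'; done; python3 -m creep '{"gripper":[0,0,0,0,0],"xyz":[[0,0,0],[0,0,0],[0,0,0],[0,0,0],[0,0,0]],"twist":[0,0,0,0,0]}'
```

```text
time: 1.87
position: [0.4766, -0.068, 0.0908]
tcp_rot: [-0.0, 0.707, 0.707, -0.0]
force: [-25.0, 1.2, 19.2]
finger_gap: 0.0257
gripper_force: 12.6
time: 2.28
position: [0.4762, -0.0687, 0.0909]
tcp_rot: [-0.0, 0.707, 0.707, -0.001]
force: [-7.1, -1.5, 8.0]
finger_gap: 0.0226
gripper_force: 59.0
```

```bash
cat > arc.py <<'E'
import sys,numpy as np
# arc.py cx cy x y step n : tool shifts (tx=dy, ty=dx) in mm per call along cw circle r=.105
cx,cy,x,y,st,n=map(float,sys.argv[1:7]);f=np.arctan2(y-cy,x-cx)
print("r",np.hypot(x-cx,y-cy),"phi",f)
for i in range(int(n)):
    a,b=f-i*st,f-(i+1)*st
    d=105*np.array([np.sin(b)-np.sin(a),np.cos(b)-np.cos(a)]);print(i,d.round(1),(d/4).round(2),"rad",np.cos(b).round(2),np.sin(b).round(2),"tan",np.sin(b).round(2),-np.cos(b).round(2))
E
python3 arc.py 0.5625 -0.0105 0.4755 -0.067 0.1 10
```

```text
r 0.10373644489763471 phi -2.5656215550214676
0 [ 9.1 -5.3] [ 2.27 -1.32] rad -0.89 -0.46 tan -0.46 0.89
1 [ 9.6 -4.3] [ 2.39 -1.08] rad -0.93 -0.37 tan -0.37 0.93
2 [ 9.9 -3.4] [ 2.49 -0.84] rad -0.96 -0.27 tan -0.27 0.96
3 [10.2 -2.4] [ 2.56 -0.59] rad -0.98 -0.18 tan -0.18 0.98
4 [10.4 -1.3] [ 2.6  -0.33] rad -1.0 -0.08 tan -0.08 1.0
5 [10.5 -0.3] [ 2.62 -0.07] rad -1.0 0.02 tan 0.02 1.0
6 [10.5  0.8] [2.62 0.19] rad -0.99 0.12 tan 0.12 0.99
7 [10.3  1.8] [2.58 0.45] rad -0.98 0.22 tan 0.22 0.98
8 [10.1  2.8] [2.53 0.71] rad -0.95 0.32 tan 0.32 0.95
9 [9.8 3.8] [2.44 0.96] rad -0.91 0.41 tan 0.41 0.91
```

```bash
python3 -m creep '{"gripper":[0,0,0,0,0],"xyz":[[0.0023,-0.0015,0],[0.0046,-0.003,0],[0.0068,-0.0045,0],[0.0091,-0.006,0],[0.0091,-0.006,0]],"twist":[0,0,0,0,0]}'; python3 -m creep '{"gripper":[0,0,0,0,0],"xyz":[[0.0024,-0.0011,0],[0.0048,-0.0022,0],[0.0072,-0.0033,0],[0.0096,-0.0043,0],[0.0096,-0.0043,0]],"twist":[0,0,0,0,0]}'
```

```text
time: 2.7
position: [0.4708, -0.0598, 0.091]
tcp_rot: [0.0, 0.707, 0.707, -0.0]
force: [-2.3, -3.6, 6.2]
finger_gap: 0.0226
gripper_force: 59.1
time: 3.12
position: [0.4662, -0.0503, 0.0909]
tcp_rot: [0.0, 0.707, 0.707, -0.001]
force: [-5.3, -3.1, 7.4]
finger_gap: 0.0225
gripper_force: 59.3
```

```bash
python3 -m creep '{"gripper":[0,0,0,0,0],"xyz":[[0.0025,-0.001,0],[0.005,-0.002,0],[0.0075,-0.003,0],[0.0099,-0.004,0],[0.0099,-0.004,0]],"twist":[0,0,0,0,0]}'; python3 -m creep '{"gripper":[0,0,0,0,0],"xyz":[[0.0025,-0.0007,0],[0.005,-0.0014,0],[0.0075,-0.002,0],[0.0102,-0.0026,0],[0.0102,-0.0026,0]],"twist":[0,0,0,0,0]}'
```

```text
time: 3.53
position: [0.4624, -0.04, 0.0909]
tcp_rot: [0.0, 0.707, 0.707, -0.0]
force: [-3.7, -3.1, 6.5]
finger_gap: 0.0225
gripper_force: 59.2
time: 3.95
position: [0.4598, -0.0296, 0.0909]
tcp_rot: [0.0, 0.707, 0.707, -0.0]
force: [-4.0, -3.4, 6.9]
finger_gap: 0.0222
gripper_force: 59.2
```

```bash
python3 -m creep '{"gripper":[0,0,0,0,0],"xyz":[[0.0026,-0.0004,0],[0.0052,-0.0008,0],[0.0078,-0.0012,0],[0.0104,-0.0016,0],[0.0104,-0.0016,0]],"twist":[0,0,0,0,0]}'; python3 -m creep '{"gripper":[0,0,0,0,0],"xyz":[[0.0026,-0.0001,0],[0.0052,-0.0002,0],[0.0079,-0.0003,0],[0.0105,-0.0004,0],[0.0105,-0.0004,0]],"twist":[0,0,0,0,0]}'
```

```text
time: 4.37
position: [0.4584, -0.0194, 0.091]
tcp_rot: [0.0, 0.707, 0.707, -0.0]
force: [-3.7, -2.7, 6.9]
finger_gap: 0.0225
gripper_force: 59.2
time: 4.78
position: [0.4579, -0.0113, 0.091]
tcp_rot: [0.001, 0.708, 0.706, -0.001]
force: [-4.0, -9.9, 7.1]
finger_gap: 0.0224
gripper_force: 59.2
```

The stiff spot has begun: the y force rose from about 3 N to 10 N. I'll take smaller steps.

```bash
python3 -m creep '{"gripper":[0,0,0,0,0],"xyz":[[0.0013,0,0],[0.0026,0,0],[0.0039,0.0001,0],[0.0052,0.0001,0],[0.0052,0.0001,0]],"twist":[0,0,0,0,0]}'; python3 -m creep '{"gripper":[0,0,0,0,0],"xyz":[[0.0013,0.0001,0],[0.0026,0.0002,0],[0.0039,0.0003,0],[0.0052,0.0004,0],[0.0052,0.0004,0]],"twist":[0,0,0,0,0]}'
```

```text
time: 5.2
position: [0.458, -0.0057, 0.0909]
tcp_rot: [0.001, 0.708, 0.706, -0.001]
force: [-4.6, -6.6, 7.1]
finger_gap: 0.0225
gripper_force: 59.2
time: 5.62
position: [0.4585, 0.0021, 0.091]
tcp_rot: [-0.0, 0.707, 0.707, 0.0]
force: [-3.3, 2.8, 6.7]
finger_gap: 0.0225
gripper_force: 59.1
```

The force flipped sign, so the knob is just past the catch's top at y ≈ -0.0025. I'll follow on about 0.1 rad to where the catch's push fades, then release.

```bash
python3 -m creep '{"gripper":[0,0,0,0,0],"xyz":[[0.0026,0.0003,0],[0.0052,0.0007,0],[0.0078,0.0012,0],[0.0103,0.0017,0],[0.0103,0.0017,0]],"twist":[0,0,0,0,0]}'; python3 -m creep '{"gripper":[0,0,0,0,0],"xyz":[[0.001,0.0002,0],[0.002,0.0004,0],[0.002,0.0004,0],[0.002,0.0004,0],[0.002,0.0004,0]],"twist":[0,0,0,0,0]}'
```

```text
time: 6.03
position: [0.4606, 0.0144, 0.091]
tcp_rot: [-0.0, 0.706, 0.708, 0.001]
force: [-2.2, 5.9, 5.4]
finger_gap: 0.0224
gripper_force: 59.0
time: 6.45
position: [0.4609, 0.0155, 0.091]
tcp_rot: [-0.0, 0.707, 0.707, 0.001]
force: [-2.6, 3.6, 6.5]
finger_gap: 0.0229
gripper_force: 59.0
```

```bash
python3 -m creep '{"gripper":[0.6,0.6,0.6,0.6,0.6],"xyz":[[0,0,0],[0,0,0],[0,0,0],[0,0,0],[0,0,0]],"twist":[0,0,0,0,0]}'; python3 -m creep '{"gripper":[0.6,0.6,0.6,0.6,0.6],"xyz":[[0,0,-0.03],[0,0,-0.06],[0,0,-0.09],[0,0,-0.12],[0,0,-0.12]],"twist":[0,0,0,0,0]}'
python3 - <<'E'
from workcell import env
import cv2,pickle
c=env.camera("wrist");s=env.state();pickle.dump(c,open("c2.pkl","wb"))
S=env.camera("scene");pickle.dump(S,open("s2.pkl","wb"))
cv2.imwrite("pics/w2.png",c["frame"][:,:,::-1]);print(s["position"],s["force"],s["time"])
E
```

```text
time: 6.87
position: [0.4607, 0.0143, 0.0902]
tcp_rot: [-0.0, 0.707, 0.707, -0.0]
force: [-1.1, 0.4, -0.1]
finger_gap: 0.0515
gripper_force: 0.0
time: 7.28
position: [0.4636, 0.0146, 0.2164]
tcp_rot: [0.003, 0.707, 0.707, 0.004]
force: [0.7, -1.2, 0.2]
finger_gap: 0.0513
gripper_force: 0.0
[0.4626722  0.01450078 0.21357459] [ 1.24899842 -0.23182375 -0.01623843] 7.3333
```

View pics/w2.png

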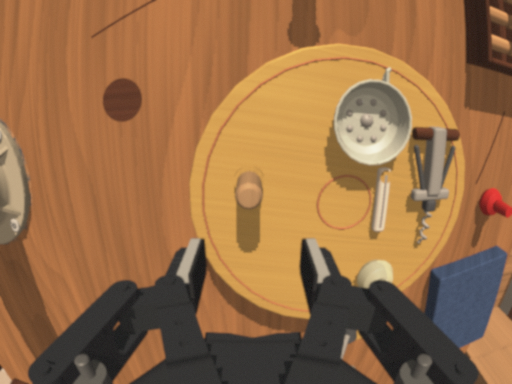

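All pieces are standing and the knob top is at (249,187). I'll verify the rest angle and move above the lever's -x side with the gripper shut.

```bash
python3 - <<'E'
import pickle;from h import *
c=pickle.load(open("c2.pkl","rb"))
for v in(190,195,200): print(plane(c,249,v,.128,True).round(4))
print("ring",plane(c,344,202,.072,True).round(4),"base",plane(c,249,172,.078,True).round(4))
E
python3 -m creep '{"gripper":[0,0,0,0,0],"xyz":[[-0.036,0.009,0],[-0.072,0.018,0],[-0.108,0.027,0],[-0.144,0.036,0],[-0.18,0.045,0]],"twist":[0,0,0,0,0]}'; python3 -m creep '{"gripper":[0,0,0,0,0],"xyz":[[-0.036,0.01,0],[-0.0735,0.02,0],[-0.0735,0.02,0.02],[-0.0735,0.02,0.02],[-0.0735,0.02,0.02]],"twist":[0,0,0,0,0]}'
python3 - <<'E'
from workcell import env
import cv2,pickle,numpy as np
c=env.camera("wrist");s=env.state();pickle.dump(c,open("c3.pkl","wb"))
T=env.camera("side");pickle.dump(T,open("t3.pkl","wb"))
K=np.hstack([c["frame"],T["frame"]])[:,:,::-1]
cv2.imwrite("pics/w3.png",cv2.resize(K,(800,300)));print(s["position"],s["force"],s["time"],s["finger_gap"])
E
```

```text
[0.4607 0.0219 0.128 ]
[0.4606 0.0176 0.128 ]
[0.4606 0.0132 0.128 ]
ring [ 0.5611 -0.0098  0.072 ] base [0.4605 0.0241 0.078 ]
time: 7.8
position: [0.505, -0.1672, 0.2086]
tcp_rot: [-0.001, 0.707, 0.707, -0.001]
force: [1.5, 0.5, 0.6]
finger_gap: 0.0001
gripper_force: 0.0
time: 8.22
position: [0.5243, -0.2384, 0.1877]
tcp_rot: [-0.003, 0.707, 0.707, -0.001]
force: [-0.2, 0.3, -1.2]
finger_gap: -0.0001
gripper_force: 0.0
[ 0.52512005 -0.23777172  0.18905575] [ 0.04171664  0.57662468 -0.07299593] 8.2667 2.3088402175292367e-05
```

View pics/w3.png

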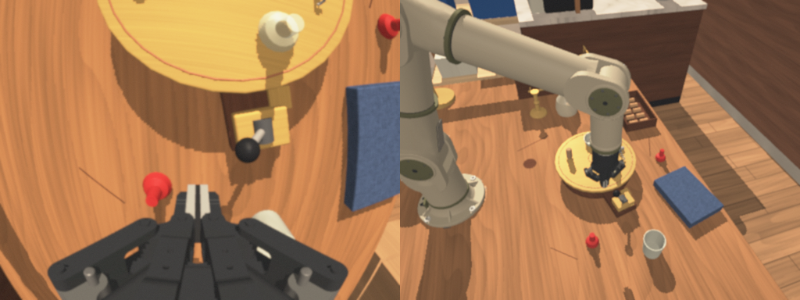

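The wrist view shows the ball at full-res (316,193) and a red decoy stopper near (201,240) on the counter. I'll compute both positions.

```bash
python3 - <<'E'
import pickle;from h import *
c=pickle.load(open("c3.pkl","rb"));d=pickle.load(open("c0.pkl","rb"))
print("ball",plane(c,316.5,193,.113,True).round(4))
print("pivot",plane(c,263*1.28,126*1.28,.052,True).round(4))
print("red",tri([ray(d["scene"],132,226),ray(d["side"],247,301)]).round(3),plane(c,201,240,.03,True).round(3))
E
```

```text
ball [ 0.5728 -0.2289  0.113 ]
pivot [ 0.6048 -0.2165  0.052 ]
red [ 0.464 -0.319  0.044] [ 0.464 -0.314  0.03 ]
```

```bash
python3 -m creep '{"gripper":[0,0,0,0,0],"xyz":[[0,0,0.03],[0,0,0.06],[0,0,0.087],[0,0,0.087],[0,0,0.087]],"twist":[0,0,0,0,0]}'; python3 -m creep '{"gripper":[0,0,0,0,0],"xyz":[[0.002,0.008,0],[0.003,0.016,0],[0.005,0.024,0],[0.006,0.03,0],[0.007,0.036,0]],"twist":[0,0,0,0,0]}'
```

```text
time: 8.73
position: [0.5253, -0.2377, 0.1033]
tcp_rot: [-0.001, 0.706, 0.708, -0.0]
force: [-0.1, -0.2, 0.5]
finger_gap: -0.0001
gripper_force: 0.0
time: 9.15
position: [0.563, -0.2318, 0.1041]
tcp_rot: [0.0, 0.707, 0.707, 0.0]
force: [-1.3, -0.2, 1.8]
finger_gap: 0.0
gripper_force: 0.8
```

```bash
python3 -m creep '{"gripper":[0,0,0,0,0],"xyz":[[0.0015,0.008,0],[0.003,0.016,0],[0.005,0.024,0],[0.0065,0.032,0],[0.008,0.04,0]],"twist":[0,0,0,0,0]}'; python3 -m creep '{"gripper":[0,0,0,0,0],"xyz":[[0.0004,0.002,0],[0.0008,0.004,0],[0.001,0.006,0],[0.001,0.006,0],[0.001,0.006,0]],"twist":[0,0,0,0,0]}'
```

```text
time: 9.57
position: [0.6024, -0.2236, 0.1029]
tcp_rot: [-0.0, 0.707, 0.707, -0.0]
force: [-2.1, 0.1, -0.4]
finger_gap: 0.0
gripper_force: 0.6
time: 9.98
position: [0.6077, -0.2233, 0.1034]
tcp_rot: [0.0, 0.707, 0.707, 0.0]
force: [0.2, 0.1, -0.9]
finger_gap: 0.0001
gripper_force: 0.0
```

```bash
python3 -m creep '{"gripper":[0,0,0,0,0],"xyz":[[0.0002,0.001,0],[0.0004,0.002,0],[0.0005,0.003,0],[0.0005,0.003,0],[0.0005,0.003,0]],"twist":[0,0,0,0,0]}'; python3 -m creep '{"gripper":[0,0,0,0,0],"xyz":[[0.0002,0.001,0],[0.0004,0.002,0],[0.0004,0.002,0],[0.0004,0.002,0],[0.0004,0.002,0]],"twist":[0,0,0,0,0]}'
python3 - <<'E'
from workcell import env
import cv2,numpy as np,pickle
c=env.camera("scene");T=env.camera("side");w=env.camera("wrist");pickle.dump((c,T,w),open("c4.pkl","wb"))
f=lambda a:cv2.resize(a,(400,400),interpolation=2)
cv2.imwrite("pics/p4.png",np.hstack([f(c["frame"][170:270,150:250]),f(T["frame"][200:300,230:330])])[:,:,::-1])
E
```

```text
time: 10.4
position: [0.6107, -0.2226, 0.1033]
tcp_rot: [0.0, 0.707, 0.707, 0.0]
force: [-0.0, 0.8, -0.3]
finger_gap: -0.0001
gripper_force: 0.3
time: 10.82
position: [0.6127, -0.2222, 0.1033]
tcp_rot: [-0.0, 0.707, 0.707, -0.0]
force: [-1.6, -0.0, -0.4]
finger_gap: 0.0001
gripper_force: 0.6
```

View pics/p4.png

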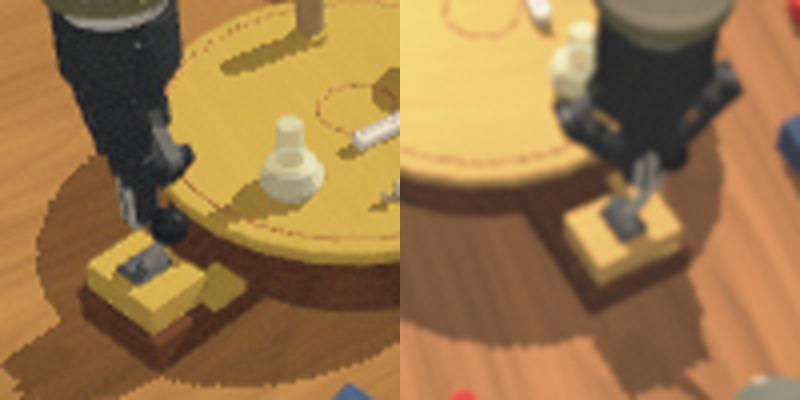

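The lever has swung over, with the ball at scene ≈ (193,226). I'll keep nudging until the force shows the end of travel.

```bash
python3 -c "
import pickle;from h import *
S,T,w=pickle.load(open('c4.pkl','rb'));print(proj(S,[.6396,-.2152,.113]),plane(S,193,226,.113))"
python3 -m creep '{"gripper":[0,0,0,0,0],"xyz":[[0.0002,0.001,0],[0.0003,0.0015,0],[0.0003,0.0015,0],[0.0003,0.0015,0],[0.0003,0.0015,0]],"twist":[0,0,0,0,0]}'; python3 -m creep '{"gripper":[0,0,0,0,0],"xyz":[[0.0002,0.001,0],[0.0003,0.0015,0],[0.0003,0.0015,0],[0.0003,0.0015,0],[0.0003,0.0015,0]],"twist":[0,0,0,0,0]}'
```

```text
[191.98330436 226.38281624] [ 0.63987654 -0.21233682  0.113     ]
time: 11.38
position: [0.6131, -0.2223, 0.103]
tcp_rot: [-0.001, 0.707, 0.707, -0.001]
force: [-6.5, 0.5, 1.8]
finger_gap: -0.0003
gripper_force: 3.0
time: 11.8
position: [0.6135, -0.2223, 0.103]
tcp_rot: [-0.002, 0.708, 0.707, -0.001]
force: [-10.6, -0.7, 3.5]
finger_gap: 0.0001
gripper_force: 5.4
```

The lever is at its hard stop (10.6 N, no further motion). I'll back off, rise and check.

```bash
python3 -m creep '{"gripper":[0,0,0,0,0],"xyz":[[-0.001,-0.005,0],[-0.003,-0.015,0],[-0.005,-0.025,0],[-0.006,-0.03,0],[-0.006,-0.03,0]],"twist":[0,0,0,0,0]}'; python3 -m creep '{"gripper":[0,0,0,0,0],"xyz":[[0,0,-0.03],[0,0,-0.07],[0,0,-0.11],[0,0,-0.15],[0,0,-0.15]],"twist":[0,0,0,0,0]}'; python3 -m creep '{"gripper":[0,0,0,0,0],"xyz":[[0,-0.02,0],[0,-0.04,0],[0,-0.06,0],[0,-0.06,0],[0,-0.06,0]],"twist":[0,0,0,0,0]}'
python3 - <<'E'
from workcell import env
import cv2,numpy as np
from h import *
c=env.camera("scene");w=env.camera("wrist");s=env.state();print(s["position"],s["force"],s["time"])
f=lambda a:cv2.resize(a,(400,300),interpolation=2)
cv2.imwrite("pics/p5.png",np.hstack([f(c["frame"][140:290,110:310]),f(w["frame"])])[:,:,::-1])
print(proj(c,[.6396,-.2152,.113]),proj(c,[.4605,.02,.128]))
E
```

```text
time: 12.22
position: [0.5852, -0.2282, 0.1037]
tcp_rot: [0.0, 0.707, 0.707, 0.0]
force: [0.7, -0.5, 0.5]
finger_gap: 0.0001
gripper_force: 0.0
time: 12.63
position: [0.5895, -0.2285, 0.2635]
tcp_rot: [0.007, 0.707, 0.707, 0.004]
force: [1.4, -0.1, 0.9]
finger_gap: -0.0003
gripper_force: 0.0
time: 13.05
position: [0.5259, -0.2276, 0.2539]
tcp_rot: [0.001, 0.707, 0.707, 0.001]
force: [-0.5, -0.1, 0.5]
finger_gap: -0.0001
gripper_force: 0.0
[ 0.52674416 -0.22706577  0.25341219] [0.9218751  0.8500358  0.05374465] 13.15
[191.98330436 226.38281624] [227.96685948 163.65769892]
```

View pics/p5.png

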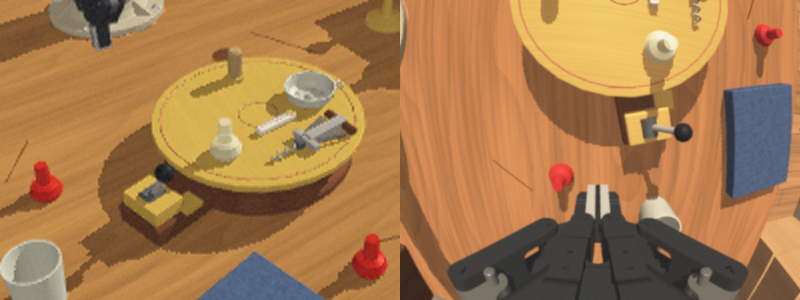

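The ball is at scene (192.5,226), as predicted for fully on. The knob is at (227,165), as predicted for resting past the catch, and all pieces are upright with the arm clear. I'll hand it in.

```bash
python3 -c "
from workcell import env
print(env.close_job())"
```

```text
the job is handed in; nothing more can be done
None
```

I turned the turntable clockwise past its stiff spot and let go, and it came to rest about 0.2 rad beyond the catch's top, short of the end stop. I then swung the brake lever over to its hard stop, with the pieces still standing and nothing on the counter touched; the job is handed in.

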